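# Roll a steel weight up the gutter to its stop and close the keeper

## Robot

A 6-joint arm with a two-finger parallel gripper is mounted at the origin on a cart in front of the work surface, level with it; the furniture and walls round the work are solid. World frame = base frame: x ahead of the robot, y to its left, z up, the work surface at z = 0. Lengths are in mm, angles in rad, forces in N, time in s.
With the tool pointing down it reaches from about 400 to 925 mm from the base axis. Payload 12.5 kg.
Tool frame: the origin (TCP) lies between the finger pads; the fingertips stand 25 mm ahead of it and the grasp point (between the pads) lies 6 mm ahead of it; z points along the fingers, y is the line along which they close (so a half turn about z gives the same grasp; the last joint's range is limited). The gripper opens to 95 mm and grips with 3 to 60 N. Pads are 20 mm wide; open, the fingers measure 119 mm over their backs; the gripper's body (75 mm by 180 mm) begins 59 mm behind the grasp point.
Start: joints at [-1.351, 0.491, 1.559, -0, 1.092, -0.106], TCP at [200.064, -592.13, 239.661] pointing down, gripper open.
Joint ranges: [-3.1, 3.1], [-0.84, 2.19], [0.05, 2.79], [-1.13, 4.28], [0.06, 2.93], [-2.69, 2.69]. Speed limits (rad/s): [2.22, 2.22, 2.79, 3.14, 3.14, 3.14].

## Interface

Orientations are given as [roll, pitch, yaw] about the fixed x, y, z axes, in that order (R = Rz(yaw) Ry(pitch) Rx(roll)).
In Python, from cell import state, read_camera, job_done, cut_out gives the robot as it stands. The module is installed in compiled form; this text tells all that it offers.
- The arm moves only by the tool jog_arm, never from a script. Its argument "motion" is a list of rows, each a list of 2 entries, a list of its own where there are three numbers: the shift along the tool's x, y, z in mm, then the turn about the tool's z in rad. A call has 1 to 5 rows; each row is the pose to reach, as a shift and turn from the pose commanded when the call began, along the tool's axes at that moment; what a row does not reach only later rows make up. A row lasts 1/10 s, in which the tool goes at most 50 mm and 8.59 degrees, less where a joint would pass 70% of its speed; a pose out of reach is approached as far as the arm can. A call with a gripper value outside its range is refused whole. "grip" is the closure, from 0 (fully open) to 1 (shut), set as the call begins (left out, the last holds). The fingers move at their own pace and stop on an object; the grip force is fixed at half the most. Time passes only in rows, so rows that repeat a pose let the fingers close. It gives the time, the measured TCP pose, the force, the opening and the grip force at its end, in the units of the state.
- state(): the state, without advancing time (a new reading comes with each control period).
- read_camera(name): name is "side" or "top"; returns a dict with "img" (420x560x3 uint8, blue, green, red), "vertical_fov" (degrees; the focal length in pixels is half the picture's height over the tangent of half this angle, whatever the lens; pixels are square), "cx", "cy" (the principal point, pixels), "k1" (the pictures are not rectified: a ray, as slopes to the right and down, at radius r is drawn at 1 + k1 r^2 times it, then the intrinsics apply), "extrinsics" (4x4, takes a point from camera to world coordinates). Camera axes: x right, y up, looking along -z (the intrinsics and any distortion apply to the point x, -y, -z); pixel columns grow to the right and rows downward; lengths in mm; the calibration is good to about 2 mm. A picture is of the moment at which its call begins. There is no depth.
- job_done(): hands the job in; it is judged then, once.
Trained networks look in a picture, given as the dict that the camera call returned (one of the last four; its "shot" number tells which), for a name from the list of things; names that differ only in an ending like _2 or _b are one class to them, and where a whole thing is asked for, a point or a joint stands for the part that bears it (a point fixed in the world has none). Each returns a list of dicts, best first, with "p" (0 to 1); they miss things now and then, are a little off and sometimes report something else, mostly with a low value. They report only what shows in the picture. A call takes as long as a camera call.
- cut_out(name, picture): "region" (420x560 bool, what is visible of it) and "box" ([left, top, right, bottom] in pixels, round what is visible of it).
The state is a dict: "t": time; "joints": joint angles; "qvel": joint speeds; "tau": joint torques, N m; "eef_pos": TCP position; "tcp_rot": TCP orientation; "ft_force": force on the tool from outside, world axes, zero at the start; "moment": the same for the moment, N m; "opening": opening from 0.0 (shut) to 1.0 (fully open); "grip_force": force on a finger pad.
Only numpy, scipy, OpenCV 4.12 (cv2) and the standard library are available. Lean on these libraries where they do the work, as an engineer would, in place of code of your own. Each camera call takes 0.05 s, during which the arm holds its last target. There are 200 camera calls.

## Task

Push the round steel weight up the sloped gutter, over the crest, until it lies in the dip against the end stop and stays there. Then push the red keeper arm fully across the gutter behind it, so that it cannot roll back, and let go. Only push with the fingers: the weight must never be lifted out of the gutter, and the small pieces standing round about must not be disturbed.

Things in the scene. Friction and masses are not known exactly. Their poses are not given: they have to be found in the camera images.
- slope (a point): Frame on the floor of the fixed aluminium gutter (a channel on a grey base plate 225 x 100 mm), at its low end, midway across, at the inner face of the low lip, 26 mm above the bench. x: uphill along the floor (8 degrees); y: across, to the left looking uphill; z: square off the floor, leaning 8 degrees downhill from vertical. Floor friction about 0.3. Its place and yaw on the bench vary.
- crest (a point): Middle of the crest, at x = 147.5 mm in the slope frame: up to here the floor is flat (z = 0 in the slope frame), beyond it the floor falls away at 20 degrees to the slope (12 degrees below level), making the dip in front of the end stop.
- end_stop (a point): Middle of the face of the dark end stop at the high end, 20 mm above the floor line: x = 190 mm in the slope frame. The stop's top is at z = 38 mm in the slope frame.
- side_wall (a point): Middle of the top edge of the gutter's left wall. The channel is 56 mm wide inside; both walls (4 mm thick) and the dark low lip (6 mm thick, downhill of the slope frame's origin) stand 10 mm above the floor, so a fingertip can pass over them and still reach the weight's middle.
- roller_center (a point): Centre of the round steel weight (brown-grey cylinder, 45 mm diameter, 51 mm long, 0.2 to 0.42 kg) lying on its side across the gutter, so that it rolls along it. It starts against the low lip, centre at x = 18.7, z = 22.5 mm in the slope frame. Seated in the dip against the stop the centre is near x = 167.5, z = 16.5 mm and it stays by itself (the crest is 3 mm higher).
- keeper (a joint): Angle of the red keeper arm about its pin, rad. 0: it points downhill beside the left wall; negative: swung outward to the left (hard stop at -0.6); it grows as the free end swings over the left wall; pi/2 (hard stop): square across the gutter, 3 mm clear of the seated weight. Starts open, between -0.5 and 0.05, turns against light friction (0.05 N m) and stays where it is left.
- keeper_pivot (a point): On the axis of the keeper's pin, half-way up the arm. In the slope frame it is at x = 137, y = 40.5, z = 23 mm; the pin is parallel to the slope frame's z. The pin boss is 16 mm in diameter.
- keeper_push (a point): A good place to push the keeper arm: on its centre line, 45 mm from the pin axis, half-way up. The arm is 10 mm thick and 20 mm tall (z = 13 to 33 mm in the slope frame, clear above the walls) and its round end lies 63 mm from the pin axis. With the arm beyond 0.1 rad it is in the way of the weight.
- anvil_cap: Chrome anvil cap standing right of the gutter (looking uphill), 44 mm diameter, 18 mm tall, origin at the centre of its underside. Leave it alone.
- green_sample: Green resin-mounted specimen, 30 mm diameter, 17 mm tall, right of the gutter, origin at the centre of its underside. Leave it alone.
- red_sample: Red resin-mounted specimen, 30 mm diameter, 18 mm tall, left of the gutter near its high end, origin at the centre of its underside. Leave it alone.

How it is judged:
By the outcome, as a careful person would: the job done as asked, in the order asked, and still so for the second after the job is handed in, with the robot touching nothing.
It also fails if it takes over 51 s, if anything falls off the work surface, if the arm or the gripper's body presses on something with over 40 N, if the wrist force passes 120 N, or if a joint passes its speed limit or range.

## Working session

There is one attempt and no reset: what is moved stays moved. The work goes in short steps, Python scripts to look and compute and a tool call to move; the robot and the scene stay as the last step left them, time stands still between calls to the robot, and variables do not carry over. Pictures are saved under pics/ and viewed, at most 10 in all, crops included, and the job is handed in when it is done.

Besides the shell and the picture viewer there is one more tool, called after "Request:" as name(argument=value, ...) on one line, values as JSON. jog_arm: Moves the arm, as the interface text tells. Its arguments: {"type":"object","properties":{"motion":{"type":"array"},"grip":{"type":"number"}},"required":["motion"]}

```bash
mkdir -p pics; cat > h.py <<'E'
import numpy as np, cv2
from cell import *
def cam(c):
    f=210/np.tan(np.radians(c["vertical_fov"]/2)); E=np.array(c["extrinsics"]); return f,E
def proj(c,P):
    f,E=cam(c); P=np.atleast_2d(P); q=(P-E[:3,3])@E[:3,:3]
    s=np.c_[q[:,0]/-q[:,2],-q[:,1]/-q[:,2]]; r2=(s**2).sum(1,keepdims=True)
    return s*(1+c["k1"]*r2)*f+[c["cx"],c["cy"]]
def ray(c,uv,z):
    f,E=cam(c); d=(np.array(uv,float)-[c["cx"],c["cy"]])/f; s=d.copy()
    for _ in range(20): s=d/(1+c["k1"]*(s@s))
    v=E[:3,:3]@np.array([s[0],-s[1],-1]); o=E[:3,3]; return o+v*(z-o[2])/v[2]
E
python3 - <<'E'
from h import *
print(state())
for n in ("side","top"):
    c=read_camera(n); cv2.imwrite(f"pics/{n}0.png",c["img"]); print(n,c["vertical_fov"],c["cx"],c["cy"],c["k1"],np.round(c["extrinsics"],3).tolist())
    for k in ("slope","roller_center","keeper","anvil_cap","green_sample","red_sample"):
        for d in cut_out(k,c)[:2]:
            m=d["region"]; ys,xs=np.nonzero(m); print(k,round(d["p"],2),d["box"],xs.mean().round(1),ys.mean().round(1),ray(c,[xs.mean(),ys.mean()],20).round(0))
E
```

```text
{'t': 0.0, 'joints': array([-1.35062695e+00,  4.91565604e-01,  1.55945749e+00, -5.10891036e-05,
        1.09168458e+00, -1.05580858e-01]), 'qvel': array([-0.00108674, -0.00090637, -0.00078164,  0.00010959, -0.00116271,
        0.00022244]), 'tau': array([-6.02208365e-04, -6.12645435e+01, -2.58185148e+01,  6.92631374e-02,
        4.81900130e-02, -1.38293613e-04]), 'eef_pos': array([ 199.98677987, -591.91113999,  239.05520505]), 'tcp_rot': array([-3.14047906e+00, -7.24484071e-05,  3.25773776e-01]), 'ft_force': array([-0.03697207, -0.39554291, -0.59955755]), 'moment': array([-0.00780154, -0.01271092,  0.01640067]), 'grip_force': 0.0, 'opening': 0.9965703695182707}
side 51.366854149470996 281.91376963579694 210.3112609491743 0.018597084363579423 [[1.0, -0.023, 0.004, 583.055], [0.016, 0.557, -0.83, -686.564], [0.017, 0.83, 0.558, 557.716], [0.0, 0.0, 0.0, 1.0]]
slope 0.57 [208.4, 193.1, 323.0, 256.8] 273.1 230.8 [563.  37.  20.]
roller_center 0.74 [213.5, 198.7, 242.1, 233.5] 226.6 216.4 [461.  86.  20.]
keeper 0.82 [257.8, 195.5, 289.0, 207.5] 273.4 201.1 [560. 151.  20.]
anvil_cap 0.74
[... 307 characters left out ...]
 284.01457759769266 207.87853975951649 -0.07702980198308777 [[-0.006, 0.985, -0.173, 427.351], [-1.0, -0.008, -0.012, 33.317], [-0.013, 0.173, 0.985, 942.705], [0.0, 0.0, 0.0, 1.0]]
slope 0.59 [256.8, 173.6, 312.1, 286.4] 287.4 222.1 [561.  38.  20.]
roller_center 0.76 [274.0, 253.6, 301.9, 281.6] 286.7 266.8 [473.  40.  20.]
roller_center 0.66 [259.6, 171.7, 315.6, 285.8] 287.1 222.7 [559.  39.  20.]
keeper 0.58 [258.3, 198.6, 269.8, 236.4] 264.4 216.2 [573.  84.  20.]
anvil_cap 0.75 [347.1, 216.7, 368.3, 233.9] 358.1 223.5 [ 557. -102.   20.]
green_sample 0.78 [338.3, 252.4, 355.6, 267.8] 346.4 260.1 [485. -76.  20.]
red_sample 0.75 [218.1, 176.2, 229.1, 186.8] 221.9 182.0 [643. 170.  20.]
```

```bash
python3 - <<'E'
import cv2,numpy as np
a=cv2.imread("pics/top0.png")[150:310,200:390]; b=cv2.imread("pics/side0.png")[170:310,180:370]
a=cv2.resize(a,None,fx=4,fy=3.6,interpolation=2)[:, :]
a=cv2.resize(cv2.imread("pics/top0.png")[155:305,200:380],None,fx=4,fy=4,interpolation=2); cv2.imwrite("pics/ta.png",a)
b=cv2.resize(cv2.imread("pics/side0.png")[170:310,180:370],None,fx=4,fy=4,interpolation=2); cv2.imwrite("pics/sa.png",b)
E
```

```text
(no output)
```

View pics/ta.png

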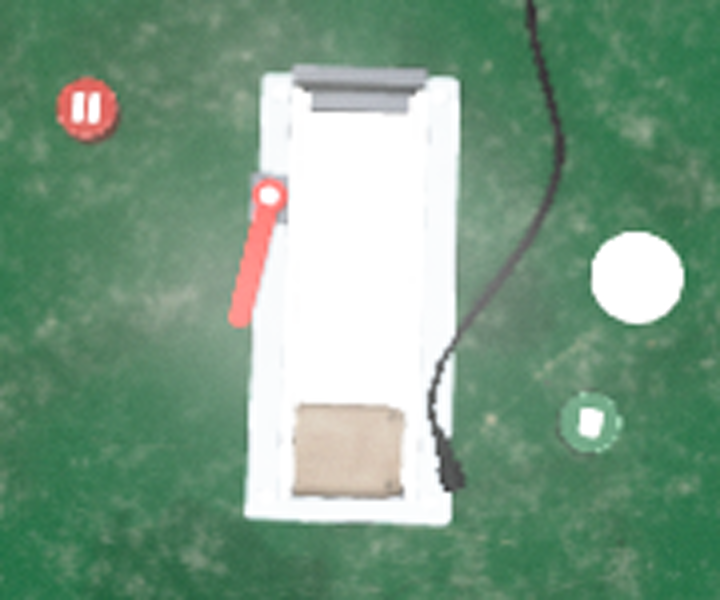

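View pics/sa.png

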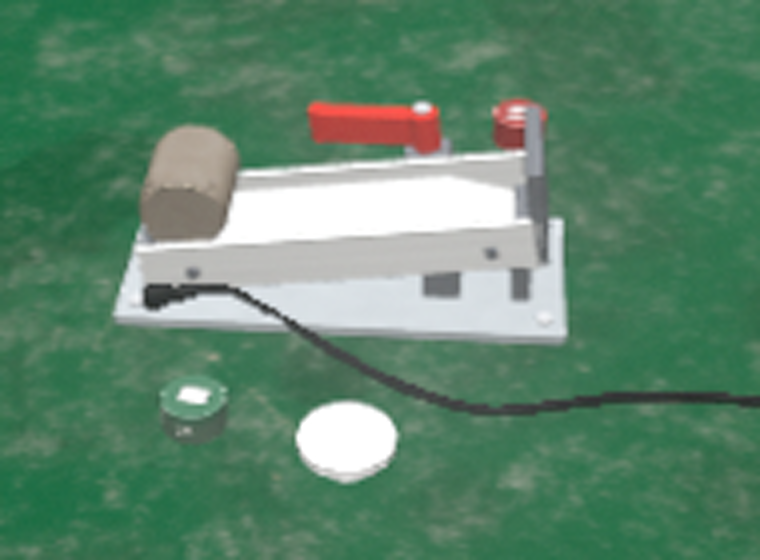

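The top crop shows the gutter running nearly along world +x. The weight is at the low end, with its centre at about (287,267) full-frame. The pin is at (267.3,203.8), and the keeper is open, swung slightly outward. The side crop agrees, with the pin top at (285.5,196.5). A cable lies at the right side of the plate.

```bash
cat >> h.py <<'E'
C8,S8=np.cos(np.radians(8)),np.sin(np.radians(8))
def s2w(p,P):
    P=np.atleast_2d(P).astype(float); u=P[:,0]*C8-P[:,2]*S8; h=26+P[:,0]*S8+P[:,2]*C8
    c,s=np.cos(p[2]),np.sin(p[2]); return np.c_[p[0]+c*u-s*P[:,1],p[1]+s*u+c*P[:,1],h]
E
python3 - <<'E'
from h import *
from scipy.optimize import least_squares
T=read_camera("top");S=read_camera("side")
t=lambda u,v:np.array([200+u/4,155+v/4]); 
for z in(5,):
    q=[ray(T,t(*x),z) for x in((262,75),(460,78),(452,522),(246,518))]; print(np.round(q,0).tolist(),[np.degrees(np.arctan2(*(a-b)[1::-1])).round(2) for a,b in((q[0],q[3]),(q[1],q[2]))])
yaw0=np.mean([np.arctan2(*(a-b)[1::-1]) for a,b in((q[0],q[3]),(q[1],q[2]))])
mid=np.mean(q,0)
obs={}
for n,c in(("top",T),("side",S)):
    d=max((d for d in cut_out("roller_center",c) if d["box"][2]-d["box"][0]<40),key=lambda d:d["p"]); l,tp,r,b=d["box"]; print(n,d["box"])
    ys,xs=np.nonzero(d["region"]); obs[n]=np.array([xs.mean(),ys.mean()])
def res(p):
    r=[]
    for c,n,pin in((T,"top",t(269,195)),(S,"side",np.array([180+422/4,170+106/4]))):
        r+=list(proj(c,s2w(p,[18.7,0,22.5]))[0]-obs[n]); r+=list(proj(c,s2w(p,[137,40.5,36]))[0]-pin)
    return np.array(r+[(p[2]-yaw0)*100])
o=least_squares(res,[450,40,0],loss='soft_l1'); p=o.x
print(p,np.degrees(p[2]),"res",res(p).round(1)); np.save("p.npy",p); print("platemid",mid)
for nm,P in dict(stopL=[190,28,38],stopR=[190,-28,38],lipL=[0,28,10],roll=[18.7,0,22.5]).items(): print(nm,s2w(p,P).round(1),proj(T,s2w(p,P)).round(1))
k=ray(T,t(238,322),75);print("keeper tip",k)
pv=s2w(p,[137,40.5,23])[0]; print(pv, np.arctan2(*(k-pv)[1::-1]))
a=T["img"].copy();b=S["img"].copy()
for im,c in((a,T),(b,S)):
    for y,z in((28,10),(-28,10),(28,0),(-28,0)):
        w=proj(c,s2w(p,[[0,y,z],[147.5,y,z],[190,y,z]])).round().astype(int); cv2.polylines(im,[w.reshape(-1,1,2)],False,(255,0,255),1)
    for th in(-.5,-.25,0): 
        w=proj(c,s2w(p,[137-63*np.cos(th),40.5-63*np.sin(-th),33])); cv2.circle(im,tuple(w[0].round().astype(int)),1,(255,0,0),-1)
o=np.hstack([cv2.resize(a[155:305,225:345],None,fx=3.2,fy=4),cv2.resize(b[185:265,200:330],None,fx=3.2,fy=3.2*150*4/3.2/80/4*1.0)[:600]]) if 0 else np.vstack([cv2.resize(a[165:295,240:370],(520,300)),cv2.resize(b[185:260,200:330],(520,300))])
cv2.imwrite("pics/ov.png",o)
E
```

```text
[[663.0, 82.0, 5.0], [661.0, -19.0, 5.0], [436.0, -11.0, 5.0], [439.0, 90.0, 5.0]] [np.float64(-1.97), np.float64(-1.96)]
top [274.1, 254.2, 301.7, 279.9]
side [214.1, 203.3, 239.4, 232.4]
[ 4.54636271e+02  3.99810729e+01 -3.65842363e-02] -2.096122334793931 res [ 0.1  0.9 -0.3  0.   0.9  0.8  0.  -0.2 -0.2]
platemid [549.88702424  35.64555585   5.        ]
stopL [[638.4  61.3  90.1]] [[274.5 175.5]]
stopR [[636.4   5.3  90.1]] [[304.6 176.3]]
lipL [[454.3  68.   35.9]] [[272.1 276.2]]
roll [[470.   39.4  50.9]] [[287.  267.4]]
keeper tip [528.06095913  89.81341664  75.        ]
[588.49470915  75.60889602  67.84288041] 2.9107400895281743
```

View pics/ov.png

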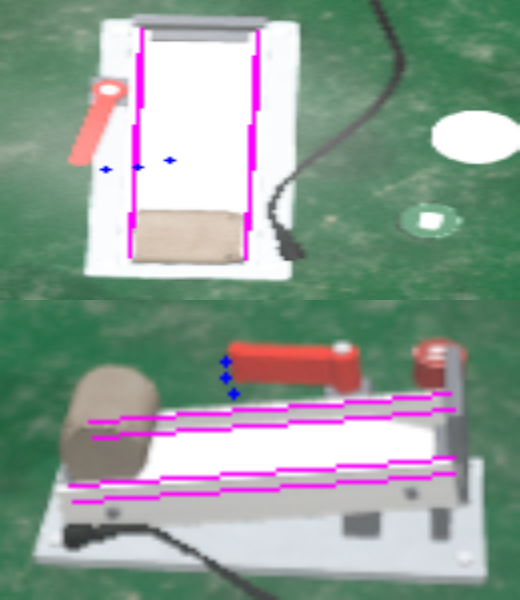

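The fit is good to about 1 px. The slope origin is at (454.6, 40.0) with yaw −2.1°, and the keeper is at about −0.19 rad. The arm can start moving to a point behind the weight.

Request:
jog_arm(motion=[[[37, -32, 0], 0.073], [[74, -64, 0], 0.146], [[111, -96, 0], 0.218], [[148, -128, 0], 0.29], [[185, -160, 0], 0.363]], grip=0.8)

```text
t: 1.4
eef_pos: [324.7, -379.6, 239.8]
tcp_rot: [3.141, -0.0, -0.041]
ft_force: [1.0, -0.8, -0.5]
opening: 0.635
grip_force: 0.0
```

Request:
jog_arm(motion=[[[16.5, -46.5, 0], 0], [[33, -93, 0], 0], [[49, -140, 0], 0], [[66, -186, 0], 0], [[82, -233, 0], 0]])

```text
t: 1.9
eef_pos: [415.2, -149.8, 239.9]
tcp_rot: [3.141, -0.001, -0.038]
ft_force: [-0.1, -0.1, -0.2]
opening: 0.229
grip_force: 0.0
```

```bash
cat > w.py <<'E'
import sys
from h import *
p=np.load("p.npy"); s=state(); e=np.array(s["eef_pos"]); y=s["tcp_rot"][2]
X=np.array([np.cos(y),np.sin(y),0]);Y=np.array([np.sin(y),-np.cos(y),0])
def tcp(P): return s2w(p,P)[0]+[0,0,25]   # tip point in slope frame -> TCP
def show(n,W): d=W-e; print(n,W.round(1),"tool d",np.round([d@X,d@Y,-d[2]],1))
print(s["t"],e.round(1),np.round(s["tcp_rot"],3),s["ft_force"].round(1),round(s["opening"],2),"joints",s["joints"].round(2))
E
python3 - <<'E'
from w import *
c=tcp([-4,0,14]); 
W=s2w(p,[18.7,0,22.5])[0]; u=np.array([np.cos(p[2]),np.sin(p[2]),0])
show("pre",W-u*42+[0,0,-W[2]+43+25]); show("above",W-u*42+[0,0,-W[2]+150])
E
```

```text
1.9 [ 415.2 -149.8  239.9] [ 3.141e+00 -1.000e-03 -3.800e-02] [-0.1 -0.1 -0.2] 0.23 joints [-0.5   0.23  1.99 -0.    0.93  1.11]
pre [428.  41.  68.] tool d [   5.7 -191.1  171.9]
above [428.  41. 150.] tool d [   5.7 -191.1   89.9]
```

Request:
jog_arm(motion=[[[2, -45, 10], 0], [[3, -90, 25], 0], [[4, -135, 45], 0], [[5, -170, 70], 0], [[5.7, -191, 90], 0]])

```text
t: 2.4
eef_pos: [427.2, 41.4, 148.8]
tcp_rot: [-3.142, -0.0, -0.035]
ft_force: [0.4, 0.1, 0.0]
opening: 0.2
grip_force: 0.0
```

Request:
jog_arm(motion=[[[0, 0, 25], 0], [[0, 0, 50], 0], [[0, 0, 65], 0], [[0, 0, 75], 0], [[0, 0, 82], 0]])

```text
t: 2.9
eef_pos: [427.6, 39.1, 67.1]
tcp_rot: [3.142, 0.0, -0.037]
ft_force: [0.1, -0.2, -0.6]
opening: 0.199
grip_force: 0.0
```

```bash
python3 - <<'E'
from w import *
W=s2w(p,[18.7,0,22.5])[0]; u=np.array([np.cos(p[2]),np.sin(p[2]),0])
show("pre",W-u*42+[0,0,-W[2]+43+25]); print(np.degrees(s["tcp_rot"][2]-p[2]))
b=read_camera("side")["img"]; a=read_camera("top")["img"]
cv2.imwrite("pics/pre.png",np.hstack([cv2.resize(a[150:300,230:330],(400,600)),cv2.resize(b[160:260,190:290],(400,400)) if 0 else cv2.resize(b[130:280,190:290],(400,600))]))
E
```

```text
2.9 [427.6  39.1  67.1] [ 3.142  0.    -0.037] [ 0.1 -0.2 -0.6] 0.2 joints [-0.06  0.52  2.19 -0.    0.43  1.55]
pre [428.  41.  68.] tool d [ 0.3 -1.9 -0.9]
-0.03950930077663751
```

View pics/pre.png

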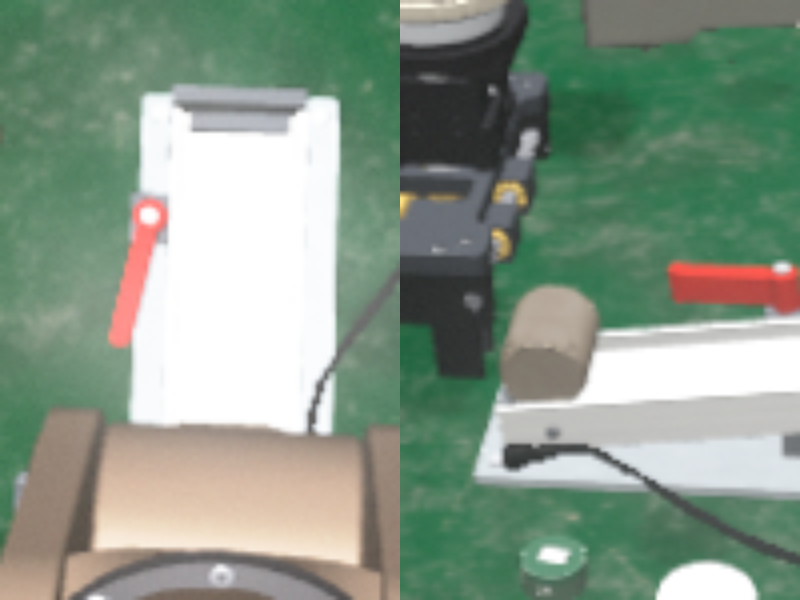

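The picture shows the fingers behind and clear of the weight, at about (465,330) in the right panel, centred on the gutter. I'll push slowly uphill.

Request:
jog_arm(motion=[[[4, -0.5, -0.4], 0], [[9, -1, -0.9], 0], [[14, -1, -1.5], 0], [[20, -1.5, -2.1], 0], [[26, -1.5, -2.8], 0]])

```text
t: 3.5
eef_pos: [454.1, 39.7, 70.7]
tcp_rot: [3.141, -0.0, -0.037]
ft_force: [-1.4, -0.1, 1.3]
opening: 0.198
grip_force: 1.0
```

Request:
jog_arm(motion=[[[6, 0, -0.7], 0], [[13, 0, -1.4], 0], [[20, 0, -2.1], 0], [[27, 0, -2.9], 0], [[34, 0, -3.6], 0]])

```text
t: 4.0
eef_pos: [488.2, 38.3, 74.0]
tcp_rot: [3.142, 0.0, -0.037]
ft_force: [-1.5, -0.1, 1.2]
opening: 0.197
grip_force: 1.0
```

```bash
python3 - <<'E'
from w import *
e2=s2w(p,[167.5,0,16.5])[0]; u=np.array([np.cos(p[2]),np.sin(p[2]),0])
show("final",e2-u*32.5+[0,0,-e2[2]+58+25])
b=read_camera("side")["img"]; a=read_camera("top")["img"]
cv2.imwrite("pics/mid.png",np.hstack([cv2.resize(a[150:300,230:330],(400,600)),cv2.resize(b[130:280,205:305],(400,600))]))
E
```

```text
4.0 [488.2  38.3  74. ] [ 3.142  0.    -0.037] [-1.5 -0.1  1.2] 0.2 joints [-0.06  0.56  2.04 -0.    0.54  1.55]
final [585.6  35.2  83. ] tool d [97.5 -0.5 -9. ]
```

View pics/mid.png

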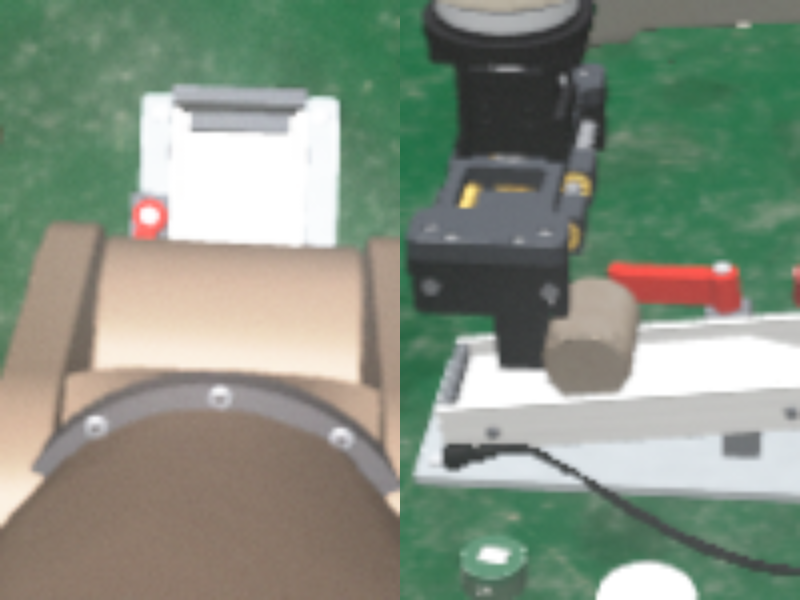

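The weight rolls ahead of the fingers at about (590,335) in the right panel, with 1.5 N on the wrist. I'll keep pushing.

Request:
jog_arm(motion=[[[6, 0, -0.7], 0], [[13, 0, -1.4], 0], [[20, 0, -2.1], 0], [[27, 0, -2.9], 0], [[34, 0, -3.6], 0]])

```text
t: 4.6
eef_pos: [522.2, 37.0, 77.7]
tcp_rot: [3.141, -0.0, -0.037]
ft_force: [-4.3, 0.9, 1.9]
opening: 0.203
grip_force: 1.0
```

Request:
jog_arm(motion=[[[6, 0, -0.6], 0], [[12, 0, -1.2], 0], [[18, 0, -1.8], 0], [[24, 0, -2.4], 0], [[30, 0, -3], 0]])

```text
t: 5.1
eef_pos: [552.0, 36.0, 80.7]
tcp_rot: [3.142, -0.0, -0.037]
ft_force: [-3.1, -0.6, 2.1]
opening: 0.199
grip_force: 1.0
```

Request:
jog_arm(motion=[[[4, 0, -0.4], 0], [[8, 0, -0.8], 0], [[12, 0, -1.2], 0], [[16, 0, -1.6], 0], [[20, 0, -2], 0]])

```text
t: 5.6
eef_pos: [572.1, 35.2, 82.6]
tcp_rot: [3.141, -0.001, -0.037]
ft_force: [-0.3, 0.9, 0.3]
opening: 0.201
grip_force: 0.0
```

Request:
jog_arm(motion=[[[3, 0, 0], 0], [[6, 0, 0], 0], [[9, 0, 0], 0], [[11, 0, 0], 0], [[12, 0, 0], 0]])

```text
t: 6.1
eef_pos: [583.6, 34.8, 82.6]
tcp_rot: [3.141, -0.0, -0.037]
ft_force: [-0.6, -0.3, -0.3]
opening: 0.204
grip_force: 0.0
```

Request:
jog_arm(motion=[[[-15, 0, 0], 0], [[-25, 0, -10], 0], [[-25, 0, -45], 0], [[-25, 0, -70], 0], [[-25, 0, -70], 0]], grip=1.0)

```text
t: 6.6
eef_pos: [559.6, 35.7, 156.4]
tcp_rot: [3.141, -0.006, -0.037]
ft_force: [0.4, 0.3, -1.1]
opening: 0.002
grip_force: 0.0
```

```bash
cat >> w.py <<'E'
def kp(th,g,up=0,z=17,r=45,h=12):
    a=np.array([-np.cos(th),-np.sin(th)]); n=np.array([-np.sin(th),np.cos(th)])
    q=np.array([137,40.5])+r*a+(5+h+g)*n
    return tcp([q[0],q[1],z])+[0,0,up], p[2]+th
def kshow(n,*A,**k):
    W,yw=kp(*A,**k); d=W-e; print(n,W.round(1),"tool d",np.round([d@X,d@Y,-d[2]],1),"turn",round(y-yw,3))
E
python3 - <<'E'
from w import *
S=read_camera("side");T=read_camera("top")
for n,c in(("side",S),("top",T)):
    for k in("roller_center","keeper"):
        for d in cut_out(k,c)[:1]: ys,xs=np.nonzero(d["region"]); print(n,k,round(d["p"],2),d["box"],xs.mean().round(1),ys.mean().round(1))
    print("exp seated",proj(c,s2w(p,[167.5,0,16.5])).round(1),"keep tip th-.19",proj(c,s2w(p,[137-63*np.cos(.19),40.5+63*np.sin(.19),33])).round(1))
kshow("above",-.19,14,up=60); kshow("down",-.19,14)
cv2.imwrite("pics/s3.png",np.hstack([cv2.resize(T["img"][150:300,230:330],(400,600)),cv2.resize(S["img"][130:280,230:330],(400,600))]))
E
```

```text
6.6 [559.6  35.7 156.4] [ 3.141 -0.006 -0.037] [ 0.4  0.3 -1.1] 0.0 joints [-0.05  0.5   1.81 -0.    0.83  1.55]
side roller_center 0.84 [287.8, 197.6, 312.4, 227.3] 299.7 212.0
side keeper 0.53 [256.1, 197.0, 289.7, 210.1] 274.1 201.4
exp seated [[300.9 214.1]] keep tip th-.19 [[256.7 196.7]]
exp seated [[289.3 188.8]] keep tip th-.19 [[259.7 236.8]]
above [552.8 115.9 141.6] tool d [ -9.7 -79.9  14.9] turn 0.19
down [552.8 115.9  81.6] tool d [ -9.7 -79.9  74.9] turn 0.19
```

View pics/s3.png

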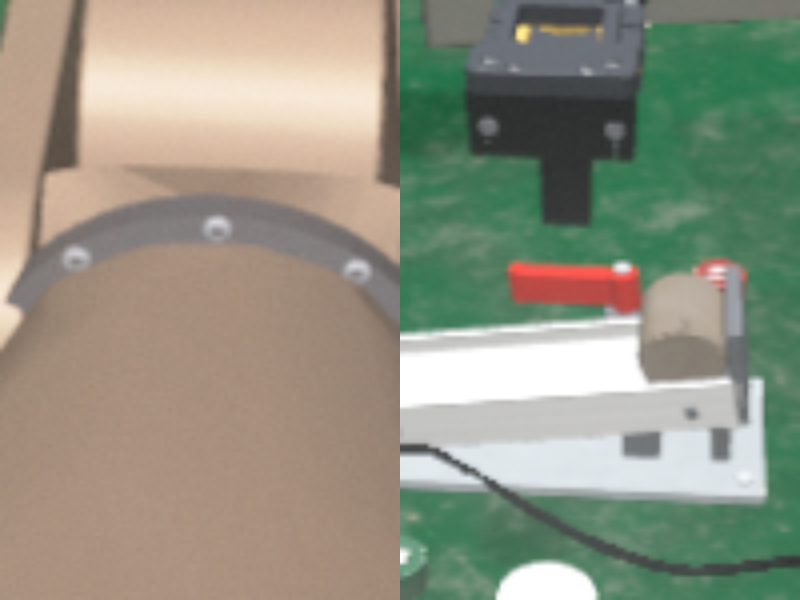

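The weight is seated against the stop at about (685,330) in the right panel, and the network agrees. The keeper is still at −0.19. Next I'll go to its outer side, turned to match.

Request:
jog_arm(motion=[[[-3, -25, 0], 0.06], [[-6, -50, 0], 0.12], [[-9, -72, 5], 0.19], [[-10, -80, 15], 0.19], [[-10, -80, 15], 0.19]])

```text
t: 7.4
eef_pos: [550.6, 116.6, 135.8]
tcp_rot: [3.141, 0.003, -0.224]
ft_force: [-0.1, -0.1, 0.1]
opening: 0.005
grip_force: 0.0
```

Request:
jog_arm(motion=[[[0, 0, 15], 0], [[0, 0, 32], 0], [[0, 0, 47], 0], [[0, 0, 56], 0], [[0, 0, 60], 0]])

```text
t: 7.9
eef_pos: [551.3, 115.3, 76.7]
tcp_rot: [3.141, 0.001, -0.227]
ft_force: [0.4, -0.1, 0.4]
opening: 0.007
grip_force: 0.0
```

```bash
python3 - <<'E'
from w import *
kshow("touch",-.19,0)
for t in(-.05,.1,.25,.4): kshow(t,t,0)
S=read_camera("side");c=S["img"]
cv2.imwrite("pics/s4.png",cv2.resize(c[130:280,230:330],(400,600)))
E
```

```text
7.9 [551.3 115.3  76.7] [ 3.141e+00  1.000e-03 -2.270e-01] [ 0.4 -0.1  0.4] 0.01 joints [ 0.09  0.62  1.86 -0.    0.66  1.89]
touch [549.7 102.2  81.2] tool d [ 1.3 13.1 -4.5] turn -0.0
-0.05 [546.4  96.4  80.8] tool d [-0.6 19.5 -4.1] turn -0.14
0.1 [543.8  89.7  80.4] tool d [-1.6 26.6 -3.8] turn -0.29
0.25 [542.2  82.6  80.2] tool d [-1.5 33.8 -3.6] turn -0.44
0.4 [541.7  75.5  80.2] tool d [-0.4 41.  -3.6] turn -0.59
```

View pics/s4.png

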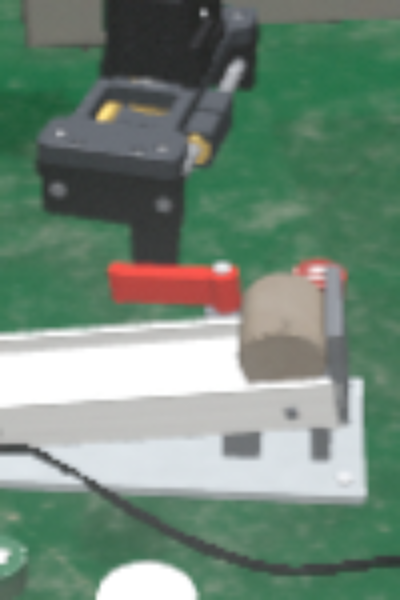

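The finger is behind the arm (outer side) at about (155,250). I'll touch and swing the keeper in.

Request:
jog_arm(motion=[[[0.5, 7, -4.5], 0], [[1.3, 13, -4.5], 0], [[0, 17, -4], -0.07], [[-0.6, 20, -4], -0.14], [[-1.2, 23, -4], -0.21]])

```text
t: 8.45
eef_pos: [545.4, 93.3, 82.4]
tcp_rot: [-3.141, -0.002, -0.015]
ft_force: [0.5, 1.6, -0.2]
opening: 0.01
grip_force: 0.5
```

```bash
python3 - <<'E'
from w import *
for t in(.02,.14,.26,.38,.5,.6): kshow(t,t,0)
E
```

```text
8.45 [545.4  93.3  82.4] [-3.141e+00 -2.000e-03 -1.500e-02] [ 0.5  1.6 -0.2] 0.01 joints [0.05 0.6  1.88 0.   0.66 1.64]
0.02 [545.1  93.3  80.6] tool d [-0.3  0.   1.8] turn 0.002
0.14 [543.3  87.8  80.4] tool d [-2.   5.5  2.1] turn -0.118
0.26 [542.1  82.2  80.2] tool d [-3.1 11.2  2.2] turn -0.238
0.38 [541.7  76.4  80.2] tool d [-3.4 16.9  2.2] turn -0.358
0.5 [541.9  70.7  80.3] tool d [-3.1 22.7  2.2] turn -0.478
0.6 [542.7  65.9  80.4] tool d [-2.3 27.4  2. ] turn -0.578
```

Request:
jog_arm(motion=[[[-2, 5.5, 0.5], -0.12], [[-3.1, 11.2, 1], -0.24], [[-3.4, 17, 1], -0.36], [[-3.1, 22.7, 1], -0.48], [[-2.3, 27.4, 1], -0.58]])

```text
t: 8.95
eef_pos: [542.5, 65.9, 81.5]
tcp_rot: [3.141, -0.001, 0.567]
ft_force: [-0.3, 2.2, 1.1]
opening: 0.004
grip_force: 0.6
```

```bash
python3 - <<'E'
from w import *
for t in(.6,.72,.84,.96,1.08,1.18): kshow(t,t,0)
E
```

```text
8.95 [542.5  65.9  81.5] [ 3.141e+00 -1.000e-03  5.670e-01] [-0.3  2.2  1.1] 0.0 joints [-0.    0.6   1.9   0.    0.64  1.  ]
0.6 [542.7  65.9  80.4] tool d [0.1 0.  1.1] turn 0.004
0.72 [544.1  60.3  80.6] tool d [-1.6  5.5  0.8] turn -0.116
0.84 [546.3  55.   81. ] tool d [-2.7 11.2  0.5] turn -0.236
0.96 [549.   49.9  81.4] tool d [-3.1 16.9  0.1] turn -0.356
1.08 [552.3  45.2  81.9] tool d [-2.8 22.7 -0.4] turn -0.476
1.18 [555.5  41.7  82.3] tool d [-2.1 27.4 -0.9] turn -0.576
```

Request:
jog_arm(motion=[[[-1.6, 5.5, 0.5], -0.12], [[-2.7, 11.2, 0], -0.24], [[-3.1, 17, 0], -0.36], [[-2.8, 22.7, -0.5], -0.48], [[-2.1, 27.4, -1], -0.58]])

```text
t: 9.45
eef_pos: [555.4, 41.5, 82.4]
tcp_rot: [3.141, -0.0, 1.147]
ft_force: [-0.9, 0.9, 0.5]
opening: 0.006
grip_force: 0.6
```

```bash
python3 - <<'E'
from w import *
for t in(1.18,1.28,1.38,1.46,1.52,1.57): kshow(t,t,0)
E
```

```text
9.45 [555.4  41.5  82.4] [ 3.141 -0.     1.147] [-0.9  0.9  0.5] 0.01 joints [-0.04  0.6   1.87  0.    0.66  0.38]
1.18 [555.5  41.7  82.3] tool d [0.2 0.1 0.1] turn 0.004
1.28 [559.   38.4  82.8] tool d [-1.3  4.6 -0.4] turn -0.096
1.38 [562.9  35.6  83.4] tool d [-2.4  9.3 -0.9] turn -0.196
1.46 [566.1  33.6  83.9] tool d [-2.9 13.1 -1.4] turn -0.276
1.52 [568.7  32.2  84.2] tool d [-3.  15.9 -1.8] turn -0.336
1.57 [570.8  31.2  84.5] tool d [-3.  18.3 -2.1] turn -0.386
```

Request:
jog_arm(motion=[[[-1.3, 4.6, -0.5], -0.1], [[-2.4, 9.3, -1], -0.2], [[-2.9, 13, -1.5], -0.28], [[-3, 15.9, -1.8], -0.34], [[-3, 17.3, -2], -0.385]])

```text
t: 9.95
eef_pos: [569.9, 31.7, 84.4]
tcp_rot: [3.141, 0.0, 1.53]
ft_force: [-2.4, -0.6, 0.8]
opening: 0.003
grip_force: 0.6
```

Request:
jog_arm(motion=[[[0, 0.6, 0], 0], [[0, 1.2, 0], 0]])

```text
t: 10.15
eef_pos: [570.9, 31.9, 84.1]
tcp_rot: [3.141, 0.0, 1.526]
ft_force: [-1.0, 0.1, 1.8]
opening: 0.005
grip_force: 0.6
```

Not at the hard stop yet (force still about 1 N), so I'll creep on until the force rises.

Request:
jog_arm(motion=[[[0, 0.5, 0], 0], [[0, 1, 0], 0], [[0, 1, 0], 0]])

```text
t: 10.45
eef_pos: [571.9, 32.2, 83.6]
tcp_rot: [3.142, 0.0, 1.527]
ft_force: [-0.7, -0.2, -0.3]
opening: 0.005
grip_force: 0.5
```

Request:
jog_arm(motion=[[[0, 0.5, 0], 0], [[0, 1, 0], 0], [[0, 1, 0], 0]])

```text
t: 10.75
eef_pos: [572.9, 32.2, 83.6]
tcp_rot: [-3.142, 0.0, 1.528]
ft_force: [-1.9, -0.1, 1.2]
opening: 0.004
grip_force: 0.6
```

Request:
jog_arm(motion=[[[0, 0.5, 0], 0], [[0, 1, 0], 0], [[0, 1, 0], 0]])

```text
t: 11.05
eef_pos: [573.2, 32.2, 83.5]
tcp_rot: [-3.14, 0.0, 1.528]
ft_force: [-4.8, -0.2, 3.3]
opening: 0.008
grip_force: 2.9
```

```bash
python3 - <<'E'
from w import *
kshow("end",np.pi/2,0)
S=read_camera("side");print(state()["ft_force"])
cv2.imwrite("pics/s5.png",cv2.resize(S["img"][160:260,240:330],(540,600)))
E
```

```text
11.05 [573.2  32.2  83.5] [-3.14   0.     1.528] [-4.8 -0.2  3.3] 0.01 joints [-0.06  0.62  1.83 -0.    0.7  -0.02]
end [570.9  31.2  84.5] tool d [-1.  -2.3 -1. ] turn -0.006
[-6.60151798 -0.93537483  2.94565362]
```

View pics/s5.png

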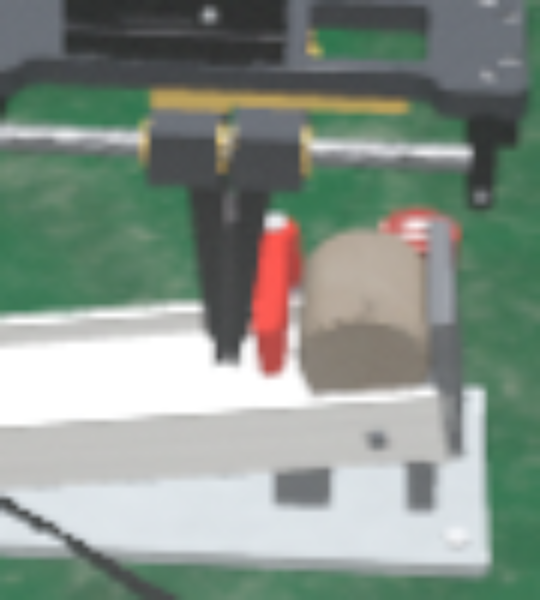

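The keeper lies across the gutter at about (272,300) with the finger against it. The force is rising because it has reached its stop. One more nudge will confirm that, then I'll back off and lift.

Request:
jog_arm(motion=[[[0, 1, 0], 0], [[0, 1, 0], 0]])

```text
t: 11.3
eef_pos: [573.4, 32.1, 83.5]
tcp_rot: [-3.138, 0.0, 1.528]
ft_force: [-9.0, -1.4, 5.7]
opening: 0.002
grip_force: 4.9
```

Request:
jog_arm(motion=[[[0, -8, 0], 0], [[0, -20, 0], 0], [[0, -25, -20], 0], [[0, -25, -60], 0], [[0, -25, -100], 0]])

```text
t: 11.8
eef_pos: [549.0, 33.3, 184.4]
tcp_rot: [-3.141, -0.0, 1.528]
ft_force: [0.0, 0.7, -0.1]
opening: 0.006
grip_force: 0.0
```

Request:
jog_arm(motion=[[[0, -40, -20], 0], [[0, -80, -40], 0], [[0, -110, -60], 0], [[0, -120, -60], 0], [[0, -120, -60], 0]])

```text
t: 12.3
eef_pos: [429.3, 38.5, 243.8]
tcp_rot: [3.14, 0.0, 1.528]
ft_force: [-0.2, 0.1, -0.8]
opening: 0.009
grip_force: 0.0
```

```bash
python3 - <<'E'
from w import *
S=read_camera("side");T=read_camera("top")
for n,c in(("side",S),("top",T)):
    for k in("roller_center","keeper","anvil_cap","green_sample","red_sample"):
        for d in cut_out(k,c)[:1]: print(n,k,round(d["p"],2),d["box"])
    print("exp",proj(c,s2w(p,[[167.5,0,16.5],[137,-22.5,33]])).round(1).tolist())
cv2.imwrite("pics/s6.png",np.hstack([cv2.resize(T["img"][150:300,230:330],(400,600)),cv2.resize(S["img"][160:260,250:330],(400,600))]))
E
```

```text
12.3 [429.3  38.5 243.8] [3.14  0.    1.528] [-0.2  0.1 -0.8] 0.01 joints [-0.06  0.21  2.   -0.    0.93 -0.02]
side keeper 0.47 [285.4, 195.3, 290.7, 223.6]
side green_sample 0.71 [225.3, 267.5, 238.7, 278.8]
side red_sample 0.36 [251.8, 269.0, 279.4, 291.1]
exp [[300.9, 214.1], [284.2, 214.8]]
top roller_center 0.93 [273.6, 176.9, 303.0, 203.3]
top keeper 0.64 [264.5, 199.4, 299.7, 208.3]
top anvil_cap 0.65 [351.2, 215.8, 367.2, 237.6]
top red_sample 0.45 [214.1, 172.2, 231.5, 188.1]
exp [[289.3, 188.8], [300.8, 204.8]]
```

View pics/s6.png

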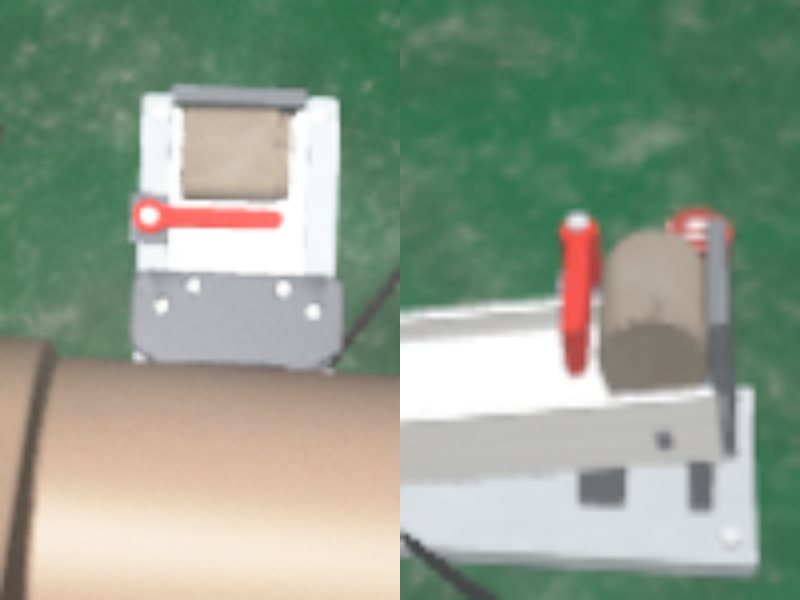

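The weight is seated against the stop and the keeper is square across behind it. Its end is at about (280,219) in the left panel, with the robot clear. Handing in.

```bash
python3 -c "
from cell import *
print(job_done())"
```

```text
the job is handed in; nothing more can be done
None
```

The weight is in the dip against the end stop, the keeper arm is pushed fully across behind it to its hard stop, the small pieces were not touched, and the job was handed in at about 12.4 s with the robot clear.

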